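Pin the sliding stop of a joinery fixture through slot, tongue and base

TASK

Lock the sliding stop: take the pin with the black, yellow-banded grip out of the wooden rack and thread it down through the slot in the fixture's top plate, through the hole in the sliding tongue and into the hole in the base plate, fully home with its collar flat on the top plate, then let go of it. The tongue stands out of line, so feel for its hole with the pin and bring it into line with the base hole; keep every push gentle, never above 30 N between pin and fixture, and leave everything else where it is.

Things in the scene. Friction and masses are not known exactly. Their poses are not given: they have to be found in the camera images.
- pin: The pin to use, 120 g: steel shaft 12 mm in diameter; collar 30 mm across, 6 mm thick; square grip 24 x 24 mm, black with a yellow band. Origin on the axis at the collar's underside; z up along the pin, x and y square to the grip's faces. Collar z = 0 to 6 mm, grip z = 6 to 52 mm, shaft down to z = -60 mm. It starts hanging upright in a rack hole, collar on the rack's top.
- pin_tip (a point): Centre of the pin's tip, 60 mm below the pin's origin along its axis. The tip is flat, 10 mm across; the shaft tapers to it over its last 2 mm.
- rack: Fixed dark wooden rack, 56 mm (x) x 230 mm (y) x 70 mm high, with three upright 14 mm through holes on its y axis at y = -78, 0 and 78 mm. Origin at the centre of its underside, on the table. The pins hang in the holes in any order, grips turned up to 0.3 rad from the rack's axes.
- fixture: Fixed stop fixture on the table. Origin on the table straight below the base hole; z up, x along the tongue towards its wooden stop. Bottom to top: plywood board, z 0 to 12 mm, x -80 to 130, y +-55; dark steel base plate, z 12 to 32; gap; brass tongue, 10 mm thick, top near z 54; gap; aluminium top plate, z 66 to 76, x -64 to 46, y +-42. All rigid; hole edges have 1.5 mm chamfers.
- base_hole (a point): Centre of the mouth of the round hole in the base plate, 14 mm in diameter, at x = y = 0, z = 32 mm of the fixture; the board closes it at z = 12 mm. With the pin home in it, the collar lies on the top plate (z = 76 mm) and the tip is at z = 16 mm.
- slot_start (a point): On the top plate's upper face, at x = -34.5, y = 0, z = 76 mm of the fixture, in its oblong slot, which is 15 mm wide (y) and runs from x = -43 to +8 mm. A pin upright here stands 2.5 mm clear of the slot's -x end, to the -x side of the tongue hole's centre.
- tongue_level (a point): Fixed point on the fixture at x = y = 0, z = 54 mm. The tongue's top lies within 3 mm above or below this; 44 mm wide, with a round 14 mm hole at y = 0; slides along x only, stays where left, takes about 3 N to slide. Its place and height are not reported: the hole starts 8 to 34 mm to the -x side of the base hole, under the slot; over the base hole is solid tongue.
- stop_area (a point): Fixed point on the fixture at x = 97, y = 0, z = 64 mm, near the top of the tongue's upright wooden stop (22 x 70 mm, z 14 to 64 mm, +-3), whose centre is 116 mm to the +x side of the tongue's hole and moves with it. The tongue can slide from 35 mm on the -x side to 4 mm on the +x side of line. A pin in its hole takes it along; one pressed hard on its top can drag it too.
- spare_red: Spare pin with a red grip, hanging in the rack: same collar and grip as the pin, shaft 10 mm x 45 mm. Not to be used or disturbed.
- spare_blue: Spare pin with a blue grip, as the red one. Not to be used or disturbed.
- plate_iron: Aluminium pressing plate 150 x 75 x 16 mm with a black bow handle, 59 mm high. Bystander.
- cork_block: Cork sanding block 60 x 110 mm, 42 mm high with its wooden top. Bystander.
- driver: Screwdriver lying on the table, about 200 mm long. Bystander.
- grey_ring: Grey plastic ring, 100 mm across, 22 mm high. Bystander.
- try_square: Try square with a dark wooden stock 100 mm long and a steel blade 150 mm long, 18 mm high. Bystander.

How it is judged:
By the outcome, as a careful person would: the job done as asked, in the order asked, and still so for the second after the job is handed in, with the robot touching nothing.
It also fails if it takes over 72 s, if anything falls off the work surface, if the arm or the gripper's body presses on something with over 40 N, if the wrist force passes 120 N, or if a joint passes its speed limit or range.

ROBOT

A 6-joint arm with a two-finger parallel gripper is mounted at the origin on the work surface. World frame = base frame: x ahead of the robot, y to its left, z up, the work surface at z = 0. Lengths are in m, angles in rad, forces in N, time in s.
With the tool pointing down it reaches from about 0.4 to 0.825 m from the base axis. Payload 7 kg.
Tool frame: the origin (TCP) lies midway between the tips of the shut fingers; the grasp point (between the pads) lies 19 mm behind it; z points along the fingers, y is the line along which they close (so a half turn about z gives the same grasp; the last joint's range is limited). The gripper opens to 88 mm and grips with 3 to 60 N. Pads are 19 mm wide; open, the fingers measure 130 mm over their backs; the gripper's body (78 mm by 193 mm) begins 47 mm behind the grasp point.
Start: joints at [1.475, 0.359, 0.012, 0, -1.224, -0.288], TCP at [0.253, 0.626, 0.196] pointing down, gripper open.
Joint ranges: [-3.07, 3.07], [-1.43, 2.12], [-1.02, 1.25], [-3.03, 1.67], [-3.05, -0], [-3.03, 3.03]. Speed limits (rad/s): [2.39, 2.39, 3.01, 3.14, 3.14, 3.14].

INTERFACE

Orientations are given as [roll, pitch, yaw] about the fixed x, y, z axes, in that order (R = Rz(yaw) Ry(pitch) Rx(roll)).
In Python, from station import get_state, grab_frame, calibration, job_done, boxes_of, regions_of, spot_point gives the robot as it stands. The module is installed in compiled form; this text tells all that it offers.
- The arm moves only by the tool arm_command, never from a script. Its argument "commands" is a list of rows, each an object of numbers: "tx", "ty", "tz": the shift along the tool's x, y, z each as a share of 25 cm, from -1 to 1; "twist": the turn about the tool's z as a share of 180 degrees, from -1 to 1. A call has exactly 8 rows; each row is the pose to reach, as a shift and turn from the pose commanded when the call began, along the tool's axes at that moment, turning the shorter way round; what a row does not reach only later rows make up. A row lasts 1/12 s, in which the tool goes at most 41.7 mm and 7.16 degrees, less where a joint would pass 70% of its speed; a pose out of reach is approached as far as the arm can. A call with a number of a shift or a turn outside -1 to 1 is refused whole. A call with a gripper value outside its range is refused whole. "claw" is the opening, from 0 (shut) to 1 (fully open), set as the call begins (left out, the last holds). The fingers move at their own pace and stop on an object; "grip_force" is the grip in N (left out, the last holds). Time passes only in rows, so rows that repeat a pose let the fingers close, or fill a call up. It gives the time, the measured TCP pose, the force, the opening and the grip force at its end, in the units of the state.
- get_state(): the state, without advancing time (a new reading comes with each control period).
- grab_frame(name): name is "scene" or "top"; returns the picture (400x640x3 uint8, red, green, blue); there is no depth.
- calibration(name): a dict with "camera_matrix" (3x3 intrinsics, pixels), "extrinsics" (4x4, takes a point from camera to world coordinates). Camera axes: x right, y down, z forward; pixel columns grow to the right and rows downward; lengths in m; the calibration is good to about 2 mm. A picture is of the moment at which its call begins. calibration takes no time and is no camera call.
- job_done(): hands the job in; it is judged then, once.
Trained networks look in the newest picture that a camera, given by its name, has taken for a name from the list of things; names that differ only in an ending like _2 or _b are one class to them, and where a whole thing is asked for, a point or a joint stands for the part that bears it (a point fixed in the world has none). Each returns a list of dicts, best first, with "score" (0 to 1); they miss things now and then, are a little off and sometimes report something else, mostly with a low value. They report only what shows in the picture. A call takes as long as a camera call.
- boxes_of(query, camera): "rect" ([left, top, right, bottom] in pixels, round what is visible of it).
- regions_of(query, camera): "region" (400x640 bool, what is visible of it) and "rect" ([left, top, right, bottom] in pixels, round what is visible of it).
- spot_point(query, camera): "uv" ([column, row] in pixels: a listed point, or the origin of a listed thing).
The state is a dict: "t": time; "q": joint angles; "qd": joint speeds; "joint_efforts": joint torques, N m; "eef_pos": TCP position; "ee_rot": TCP orientation; "force": force on the tool from outside, world axes, zero at the start; "moment": the same for the moment, N m; "width": finger opening in m; "gripper_force": force on a finger pad.
Only numpy, scipy, OpenCV 4.12 (cv2) and the standard library are available. Lean on these libraries where they do the work, as an engineer would, in place of code of your own. Each camera call takes 0.05 s, during which the arm holds its last target. There are 200 camera calls.

## Working session

There is one attempt and no reset: what is moved stays moved. The work goes in short steps, Python scripts to look and compute and a tool call to move; the robot and the scene stay as the last step left them, time stands still between calls to the robot, and variables do not carry over. Pictures are saved under pics/ and viewed, at most 10 in all, crops included, and the job is handed in when it is done.

Besides the shell and the picture viewer there is one more tool, called after "Request:" as a command line: name --argument value ..., lists and objects as JSON in quotes. arm_command: Moves the arm, as the interface text tells. Shift numbers are shares of 25 cm and turn numbers shares of 180 degrees, none past 1 either way. Its arguments: {"type":"object","properties":{"commands":{"type":"array"},"claw":{"type":"number"},"grip_force":{"type":"number"}},"required":["commands"]}

```bash
mkdir -p pics
cat > h.py <<'E'
import numpy as np, cv2
from station import *
def proj(cam,P):
    c=calibration(cam);K=np.array(c["camera_matrix"]);T=np.linalg.inv(np.array(c["extrinsics"]))
    p=np.atleast_2d(P)@T[:3,:3].T+T[:3,3];p=p@K.T;return p[:,:2]/p[:,2:]
def ray(cam,uv):
    c=calibration(cam);K=np.array(c["camera_matrix"]);T=np.array(c["extrinsics"])
    d=T[:3,:3]@np.linalg.solve(K,[uv[0],uv[1],1]);return T[:3,3],d
def atz(cam,uv,z):
    o,d=ray(cam,uv);return o+d*(z-o[2])/d[2]
def tri(uvs):
    A=np.zeros((3,3));b=np.zeros(3)
    for cam,uv in uvs.items():
        o,d=ray(cam,uv);d=d/np.linalg.norm(d);M=np.eye(3)-np.outer(d,d);A+=M;b+=M@o
    return np.linalg.solve(A,b)
def save(cam,name,crop=None,s=1):
    im=grab_frame(cam)[:,:,::-1]
    if crop: im=im[crop[1]:crop[3],crop[0]:crop[2]]
    cv2.imwrite(f"pics/{name}.png",cv2.resize(im,None,fx=s,fy=s,interpolation=cv2.INTER_CUBIC))
E
python3 - <<'E'
from h import *
np.set_printoptions(precision=4,suppress=True)
for c in("scene","top"):
    save(c,c+"0"); k=calibration(c); print(c,np.array(k["extrinsics"])[:3],k["camera_matrix"][0])
    for q in("pin","pin_tip","base_hole","slot_start","stop_area","tongue_level","rack","fixture","spare_red","spare_blue"):
        r=spot_point(q,c)[:2]; print(q,[(np.round(x["uv"],1),round(x["score"],2)) for x in r])
print(get_state())
E
```

```text
scene [[ 0.6411  0.4122 -0.6474  1.508 ]
 [ 0.7675 -0.3371  0.5453 -0.7574]
 [ 0.0065 -0.8464 -0.5325  0.8403]] [476.758    0.     319.6818]
pin [(array([280.9, 203. ]), 0.43)]
pin_tip [(array([377. , 162.8]), 0.42)]
base_hole [(array([334.6, 191.6]), 0.8)]
slot_start [(array([329.1, 176.2]), 0.77), (array([268.3, 231.8]), 0.52)]
stop_area [(array([348.8, 194.8]), 0.83)]
tongue_level [(array([337.6, 184.1]), 0.61), (array([335. , 197.5]), 0.21)]
rack [(array([266.6, 233.8]), 0.77)]
fixture [(array([332.8, 198.8]), 0.92), (array([417.8, 189.5]), 0.18)]
spare_red []
spare_blue [(array([264.7, 216.1]), 0.48)]
top [[-0.0245 -0.9937  0.1093  0.48  ]
 [-0.9997  0.0244 -0.0027  0.0205]
 [ 0.     -0.1093 -0.994   1.3063]] [411.244    0.     319.0931]
pin [(array([196.4, 201. ]), 0.6), (array([347.4, 240.9]), 0.45)]
pin_tip []
base_hole [(array([275.7, 242.2]), 0.72)]
slot_start [(array([269.1, 254.1]), 0.8)]
stop_area [(array([281.5, 208.4]), 0.95)]
tongue_level [(array([276.7, 234.6]), 0.75)]
rack [(array([370.9, 234.5]), 0.58), (array([348.2, 241.3]), 0.46)]
fixture []
spare_red [(array([398.9, 226.6]), 0.62)]
spare_blue [(array([372. , 231.2]), 0.42), (array([456.4, 192.4]), 0.23)]
{'t': 1.1, 'q': array([ 1.4751,  0.3586,  0.0119,  0.    , -1.2241, -0.2882]), 'qd': array([-0.0011,  0.0011, -0.0005,  0.001 ,  0.0008,  0.0002]), 'joint_efforts': array([ -0.0008, -58.2405,  29.3307,   7.0022,   0.0125,  -0.    ]), 'eef_pos': array([0.2528, 0.6259, 0.1957]), 'ee_rot': array([-3.1415,  0.    , -0.3838]), 'force': array([-0.4984, -0.286 , -0.0279]), 'moment': array([-0.0629,  0.072 ,  0.0155]), 'gripper_force': 0.0, 'width': 0.08764872450010087}
```

View pics/scene0.png

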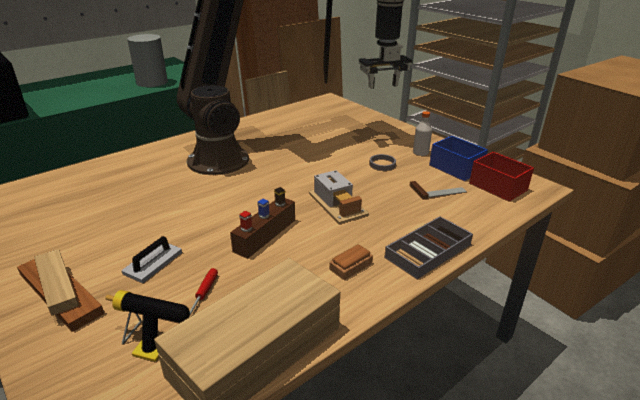

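View pics/top0.png

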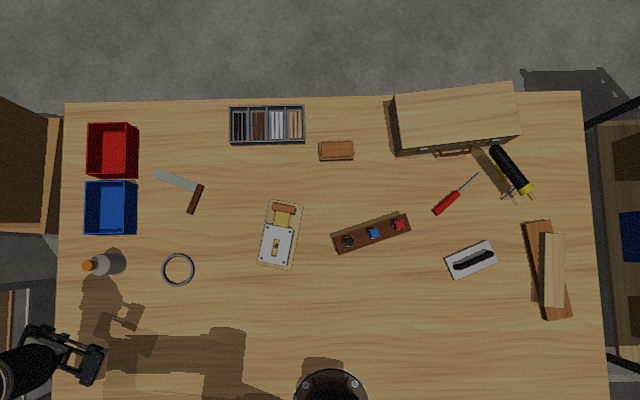

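The scene view shows the black pin at (280,195) on the rack and the fixture at (335,195). In the top view the black pin is at (348,241), blue at (374,232), red at (398,225), and the fixture's plate at (276,247). I'll zoom in on both.

Run:
```python
from h import *
save("top","topz",(245,190,420,275),4.5); save("scene","scz",(225,165,375,260),5.3)
np.set_printoptions(precision=4,suppress=True)
for c in("top","scene"):
  for q in("fixture","rack","pin"):
    for r in regions_of(q,c)[:1]:
        m=r["region"].astype(np.uint8); cn=max(cv2.findContours(m,0,1)[0],key=cv2.contourArea); print(c,q,round(r["score"],2),np.round(r["rect"]),cv2.minAreaRect(cn))
```

```text
top fixture 0.84 [256. 202. 302. 271.] ((279.8282165527344, 234.47613525390625), (36.0584716796875, 67.30657958984375), 11.09372329711914)
top rack 0.56 [336. 214. 411. 256.] ((372.2056884765625, 233.6304168701172), (18.725730895996094, 76.57876586914062), 71.30101776123047)
top pin 0.62 [343. 238. 352. 243.] ((348.5, 241.5), (7.0, 7.0), 90.0)
scene fixture 0.92 [311. 170. 366. 225.] ((338.5, 197.50001525878906), (65.05381774902344, 38.18376159667969), 45.0)
scene rack 0.77 [231. 195. 295. 258.] ((262.29412841796875, 225.6764678955078), (31.997241973876953, 78.96268463134766), 49.398704528808594)
scene pin 0.65 [275. 187. 285. 210.] ((279.0, 196.5), (19.0, 10.0), 90.0)
```

View pics/topz.png

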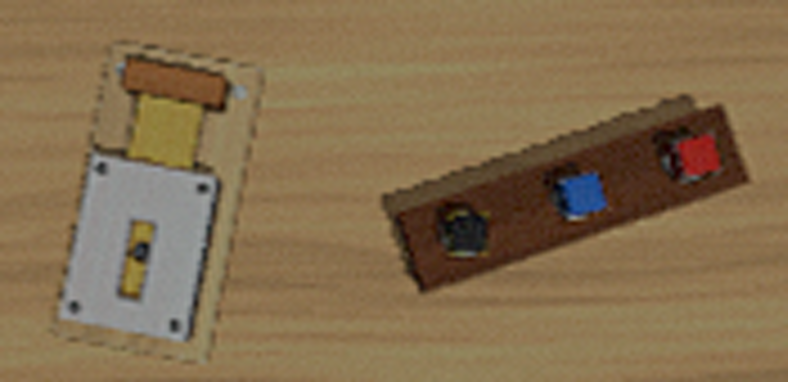

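View pics/scz.png

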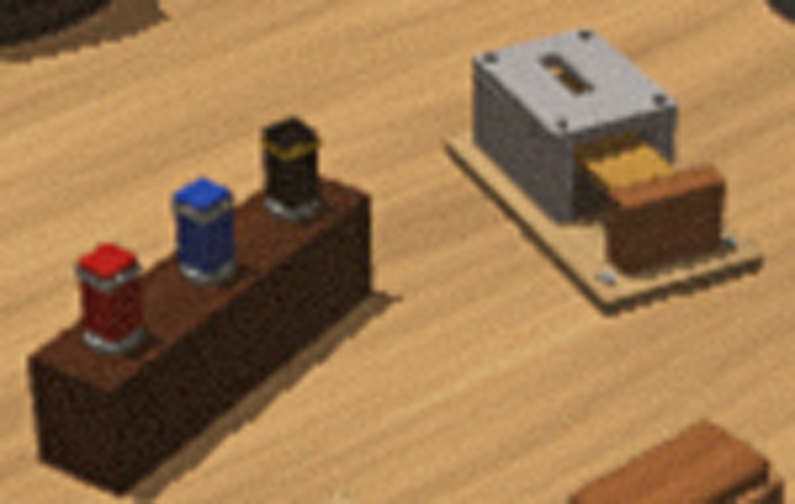

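```bash
cat > fit.py <<'E'
from h import *
from scipy.optimize import least_squares
np.set_printoptions(precision=4,suppress=True)
def px(cam,u):
    x0,y0,s=(245,190,4.5) if cam=="top" else (225,165,5.3)
    return np.array([x0,y0])+(np.array(u)+.5)/s-.5
def fit(obs,p0):
    def w(p,l): c,s=np.cos(p[2]),np.sin(p[2]); return np.c_[p[0]+c*l[:,0]-s*l[:,1],p[1]+s*l[:,0]+c*l[:,1],l[:,2]]
    def res(p,oo=obs): return np.concatenate([(proj(c,w(p,np.array([o[0] for o in ob])/1000))-px(c,np.array([o[1] for o in ob]))).ravel() for c,ob in oo.items()])
    for oo in [obs]+[{c:obs[c]} for c in obs]:
        r=least_squares(lambda p:res(p,oo),p0,x_scale=[.01,.01,.1],loss="soft_l1"); print(list(oo),r.x,"rms",np.sqrt(np.mean(res(r.x,oo)**2)))
        if oo is obs: b=r.x; print(res(b).reshape(-1,2).round(1).tolist())
    return b
F={"top":[((46,42,76),(92,152)),((46,-42,76),(218,178)),((-64,-42,76),(187,340)),((-64,42,76),(60,318)),((130,55,12),(113,42)),((130,-55,12),(265,68)),((-80,-55,12),(207,362)),((-80,55,12),(52,336)),((8,0,76),(142,220)),((-43,0,76),(129,298))],
"scene":[((46,-42,76),(562,133)),((46,42,76),(675,104)),((-64,42,76),(585,32)),((-64,-42,76),(475,60)),((130,-55,12),(605,302)),((130,55,12),(760,258)),((-80,-55,12),(445,140))]}
R={"top":[((28,115,70),(400,210)),((28,-115,70),(722,106)),((-28,-115,70),(748,180)),((-28,115,70),(422,292))],
"scene":[((28,115,70),(370,195)),((28,-115,70),(120,388)),((-28,-115,70),(30,357)),((28,-115,0),(120,495)),((-28,-115,0),(42,462)),((28,115,0),(372,295))]}
if __name__=="__main__":
    f=fit(F,[.5,.1,-.2]);r=fit(R,[.5,-.1,.3])
    c,s=np.cos(r[2]),np.sin(r[2])
    print("pin by rack",r[:2]+78*np.array([-s,c])/1000)
    print("pintop",atz("top",px("top",(465,231)),.122),atz("scene",px("scene",(291,132)),.122),"collar scene",atz("scene",px("scene",(291,209)),.073))
    q=np.array([atz("scene",px("scene",u),.122)[:2] for u in((263,130),(290,118),(318,133),(292,147))])
    print([np.degrees(np.arctan2(*(q[(i+1)%4]-q[i])[::-1])).round(1) for i in range(4)],"rack",np.degrees(r[2]))
    c,s=np.cos(f[2]),np.sin(f[2])
    h=atz("top",px("top",(140,251)),.054)[:2]-f[:2]; print("tongue hole in fixture",[c*h[0]+s*h[1],-s*h[0]+c*h[1]])
    print("slot_start",f[:2]-.0345*np.array([c,s]))
    for n,u,z in(("base_hole",(275.7,242.2),.032),("slot_start",(269.1,254.1),.076),("stop",(281.5,208.4),.064)):
        h=atz("top",u,z)[:2]-f[:2]; print(n,[c*h[0]+s*h[1],-s*h[0]+c*h[1]])
E
python3 fit.py
```

```text
['top', 'scene'] [ 0.5043  0.1479 -0.2096] rms 0.4636263276118801
[[0.3, 0.3], [-0.1, -0.3], [-0.3, 0.2], [0.1, -0.1], [-0.5, -0.8], [-0.2, -0.2], [-0.0, 0.4], [-0.2, -0.4], [0.5, 0.3], [0.0, -0.1], [-1.2, 0.9], [0.4, 0.2], [0.5, -0.6], [-0.8, -0.4], [-0.2, 0.3], [0.7, -0.4], [-0.7, -0.2]]
['top'] [ 0.5041  0.1478 -0.2098] rms 0.3295100295056219
['scene'] [ 0.5047  0.1484 -0.2116] rms 0.588188880919212
['top', 'scene'] [ 0.5214 -0.138   0.301 ] rms 0.643155106462977
[[-1.2, 0.5], [-0.6, -0.8], [-0.0, 0.4], [-0.0, 0.2], [0.3, -0.2], [-1.8, 0.8], [-0.4, 0.0], [0.1, 0.9], [-0.3, 0.3], [0.4, -0.1]]
['top'] [ 0.5216 -0.1394  0.2933] rms 0.45709283521924865
['scene'] [ 0.52   -0.1368  0.3099] rms 0.5376871454749373
pin by rack [ 0.4983 -0.0636]
pintop [ 0.4998 -0.0628  0.122 ] [ 0.5006 -0.0648  0.122 ] collar scene [ 0.5018 -0.068   0.073 ]
[np.float64(93.8), np.float64(5.7), np.float64(-81.0), np.float64(-176.2)] rack 17.248830216493424
tongue hole in fixture [np.float64(-0.011909095451758996), np.float64(0.0012087183151372615)]
slot_start [0.4705 0.1551]
base_hole [np.float64(-0.0025810069394855495), np.float64(0.005487380115147664)]
slot_start [np.float64(-0.04050748651216244), np.float64(0.013210160983486322)]
stop [np.float64(0.10097043453219517), np.float64(0.004746066168300086)]
```

The black pin is at about (0.4995, -0.064) with its grip turned about 5.5°. The fixture's base hole is at (0.504, 0.148), yaw -12°, and the tongue hole is about 12 mm to the -x side. Moving now.

Request:
arm_command --commands '[{"tx": 0.88,"ty": 0.98},{"tx": 0.88,"ty": 0.98},{"tx": 0.88,"ty": 0.98},{"tx": 0.88,"ty": 0.98},{"tx": 0.88,"ty": 0.98},{"tx": 0.88,"ty": 0.98},{"tx": 0.88,"ty": 0.98},{"tx": 0.88,"ty": 0.98}]' --claw 1

```text
invalid input
```

Request:
arm_command --commands '[{"tx": 0.88,"ty": 0.98,"twist": 0.04},{"tx": 0.88,"ty": 0.98,"twist": 0.08},{"tx": 0.88,"ty": 0.98,"twist": 0.12},{"tx": 0.88,"ty": 0.98,"twist": 0.16},{"tx": 0.88,"ty": 0.98,"twist": 0.2},{"tx": 0.88,"ty": 0.98,"twist": 0.24},{"tx": 0.88,"ty": 0.98,"twist": 0.28},{"tx": 0.88,"ty": 0.98,"twist": 0.3}]'

```text
invalid input
```

```bash
cat >> h.py <<'E'
def plan(x,y,z,yawdeg=None):
    s=get_state();R=cv2.Rodrigues(np.array([0,0,s["ee_rot"][2]]))[0]@np.diag([1,-1,-1.])
    d=R.T@(np.array([x,y,z])-s["eef_pos"])/.25
    dy=0 if yawdeg is None else (np.degrees(s["ee_rot"][2])-yawdeg+180)%360-180
    print("t",s["t"],"pos",s["eef_pos"],"rot",s["ee_rot"],"F",s["force"],"w",s["width"],"q6",s["q"][5]); print("txyz",d.round(3),"twist",round(dy/180,3),"rows",np.linalg.norm(d)*250/41.7)
E
python3 -c "
from h import *
plan(.4995,-.064,.17,-84.5)"
```

```text
t 1.5 pos [0.25276078 0.62588867 0.1956688 ] rot [-3.14156214e+00 -4.45472022e-06 -3.83806153e-01] F [-0.01843071  0.24662669  0.36325415] w 0.0875869367068473 q6 -0.28812201607408555
txyz [1.948 2.189 0.103] twist 0.347 rows 17.58115189638408
```

Request:
arm_command --commands '[{"tx": 0.88,"ty": 0.98,"tz": 0,"twist": 0},{"tx": 0.88,"ty": 0.98,"tz": 0,"twist": 0},{"tx": 0.88,"ty": 0.98,"tz": 0,"twist": 0},{"tx": 0.88,"ty": 0.98,"tz": 0,"twist": 0},{"tx": 0.88,"ty": 0.98,"tz": 0,"twist": 0},{"tx": 0.88,"ty": 0.98,"tz": 0,"twist": 0},{"tx": 0.88,"ty": 0.98,"tz": 0,"twist": 0},{"tx": 0.88,"ty": 0.98,"tz": 0,"twist": 0}]' --claw 1 --grip_force 40

```text
t: 2.17
eef_pos: [0.3653, 0.3141, 0.196]
ee_rot: [-3.141, -0.0, -0.384]
force: [0.5, 0.3, 1.0]
width: 0.0873
gripper_force: 0.0
```

Request:
arm_command --commands '[{"tx": 0.88,"ty": 0.98,"tz": 0,"twist": 0.3},{"tx": 0.88,"ty": 0.98,"tz": 0,"twist": 0.3},{"tx": 0.88,"ty": 0.98,"tz": 0,"twist": 0.3},{"tx": 0.88,"ty": 0.98,"tz": 0,"twist": 0.3},{"tx": 0.88,"ty": 0.98,"tz": 0,"twist": 0.3},{"tx": 0.88,"ty": 0.98,"tz": 0,"twist": 0.3},{"tx": 0.88,"ty": 0.98,"tz": 0,"twist": 0.3},{"tx": 0.88,"ty": 0.98,"tz": 0,"twist": 0.3}]'

```text
t: 2.83
eef_pos: [0.4777, 0.0045, 0.1962]
ee_rot: [-3.14, 0.0, -1.333]
force: [0.5, 1.9, 0.6]
width: 0.0875
gripper_force: 0.0
```

```bash
python3 -c "
from h import *
plan(.4995,-.064,.17,-84.5)"
```

```text
t 2.8333 pos [0.47766173 0.00450534 0.19620791] rot [-3.14033404e+00  1.34522749e-04 -1.33323724e+00] F [0.45252352 1.87942465 0.60835574] w 0.08754938023378582 q6 -0.18518956028835765
txyz [ 0.287 -0.02   0.105] twist 0.045 rows 1.835236897989405
```

Request:
arm_command --commands '[{"tx": 0.296,"ty": -0.018,"tz": 0.1,"twist": 0.047},{"tx": 0.296,"ty": -0.018,"tz": 0.1,"twist": 0.047},{"tx": 0.296,"ty": -0.018,"tz": 0.1,"twist": 0.047},{"tx": 0.296,"ty": -0.018,"tz": 0.1,"twist": 0.047},{"tx": 0.296,"ty": -0.018,"tz": 0.1,"twist": 0.047},{"tx": 0.296,"ty": -0.018,"tz": 0.1,"twist": 0.047},{"tx": 0.296,"ty": -0.018,"tz": 0.1,"twist": 0.047},{"tx": 0.296,"ty": -0.018,"tz": 0.1,"twist": 0.047}]'

```text
t: 3.5
eef_pos: [0.4998, -0.0628, 0.1713]
ee_rot: [-3.14, 0.0, -1.472]
force: [-0.1, 1.0, -0.0]
width: 0.0877
gripper_force: 0.0
```

```bash
python3 -c "
from h import *
save('scene','pre',(205,140,355,250),5.3)
plan(.4995,-.064,.086,-84.5)
for p in ([.4995,-.064,.17],[.4995,-.064,.122]): print((proj('scene',p)-[205,140])*5.3)"
```

```text
t 3.55 pos [ 0.49968327 -0.06292589  0.17116718] rot [-3.14063381e+00  1.74201750e-04 -1.47199867e+00] F [ 0.64495518  0.53485111 -0.52880387] w 0.08742462560759176 q6 -0.16661174625378658
txyz [0.004 0.001 0.341] twist 0.001 rows 2.042545678834163
[[391.58295974 185.81004546]]
[[394.93100222 261.14404475]]
```

View pics/pre.png

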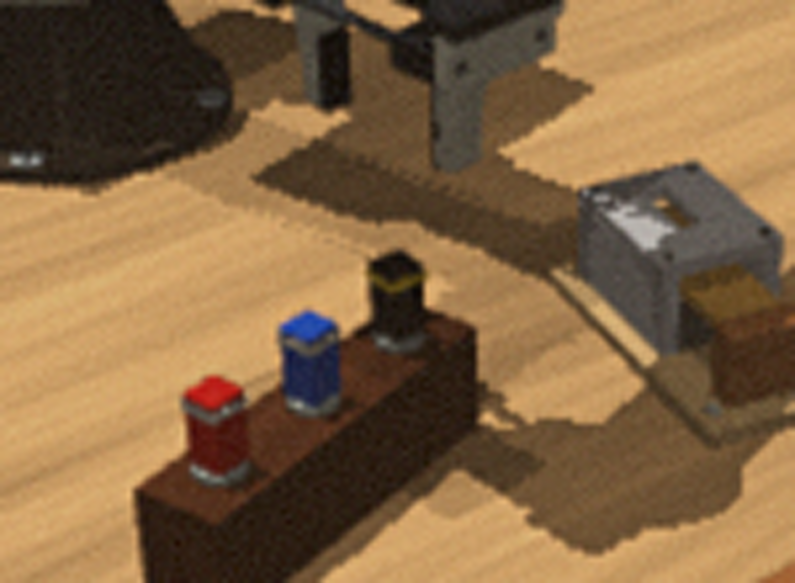

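The scene crop shows the black pin (397,260), the blue and red pins, and the open fingers, with tips at about (325,105) and (458,168). The u midpoint agrees with the pin. The tips look higher than the TCP, so I'll check that by projection and in the top view.

```bash
python3 -c "
from h import *
save('top','pretop',(290,190,420,280),6)
t=np.radians(5.5);a=np.array([np.cos(t),np.sin(t),0])
c=np.array([.4997,-.063,0])
for z in(.171,.185,.2):
  for o in(.044,.065,-.044,-.065): print(z,o,((proj('scene',c+a*o+[0,0,z])-[205,140])*5.3)[0].round(),((proj('top',c+a*o+[0,0,z])-[290,190])*6)[0].round())
"
```

```text
0.171 0.044 [447. 212.] [343. 209.]
0.171 0.065 [474. 225.] [338. 163.]
0.171 -0.044 [341. 157.] [368. 400.]
0.171 -0.065 [317. 144.] [374. 446.]
0.185 0.044 [446. 189.] [345. 207.]
0.185 0.065 [473. 203.] [340. 161.]
0.185 -0.044 [340. 135.] [370. 401.]
0.185 -0.065 [316. 122.] [376. 447.]
0.2 0.044 [446. 164.] [348. 205.]
0.2 0.065 [473. 178.] [342. 158.]
0.2 -0.044 [339. 111.] [373. 401.]
0.2 -0.065 [314.  98.] [379. 449.]
```

View pics/pretop.png

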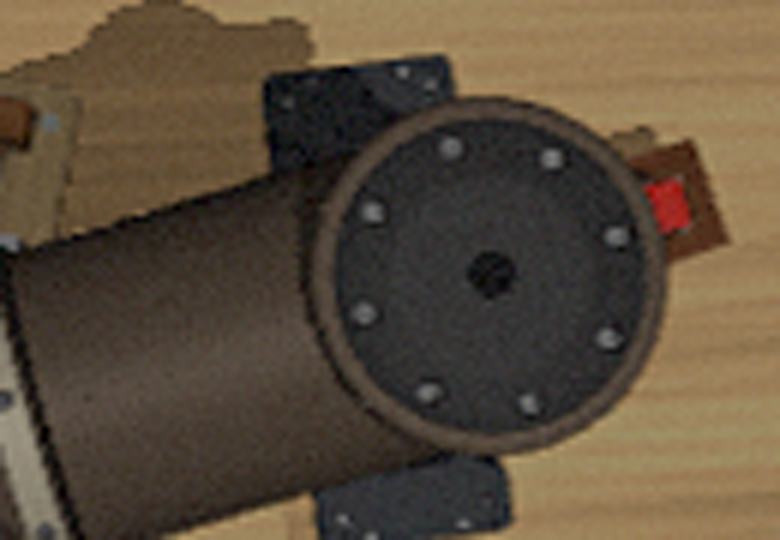

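The top view shows the wrist centred over the pin with the gripper body clear of the spares. The scene view shows the fingertips retracting when open (linkage), so I'll descend with the TCP at about 0.085 and close.

Request:
arm_command --commands '[{"tx": 0,"ty": 0,"tz": 0.06,"twist": 0},{"tx": 0,"ty": 0,"tz": 0.14,"twist": 0},{"tx": 0,"ty": 0,"tz": 0.22,"twist": 0},{"tx": 0,"ty": 0,"tz": 0.28,"twist": 0},{"tx": 0,"ty": 0,"tz": 0.32,"twist": 0},{"tx": 0,"ty": 0,"tz": 0.345,"twist": 0},{"tx": 0,"ty": 0,"tz": 0.345,"twist": 0},{"tx": 0,"ty": 0,"tz": 0.345,"twist": 0}]'

```text
t: 4.27
eef_pos: [0.4999, -0.0638, 0.0848]
ee_rot: [-3.141, -0.0, -1.473]
force: [-0.4, -0.3, -0.7]
width: 0.0877
gripper_force: 0.0
```

Request:
arm_command --commands '[{"tx": 0,"ty": 0,"tz": 0,"twist": 0},{"tx": 0,"ty": 0,"tz": 0,"twist": 0},{"tx": 0,"ty": 0,"tz": 0,"twist": 0},{"tx": 0,"ty": 0,"tz": 0,"twist": 0},{"tx": 0,"ty": 0,"tz": 0,"twist": 0},{"tx": 0,"ty": 0,"tz": 0,"twist": 0},{"tx": 0,"ty": 0,"tz": 0,"twist": 0},{"tx": 0,"ty": 0,"tz": 0,"twist": 0}]' --claw 0.2 --grip_force 10

```text
t: 4.93
eef_pos: [0.4995, -0.0639, 0.0844]
ee_rot: [3.142, 0.0, -1.474]
force: [0.2, -0.1, 0.1]
width: 0.0397
gripper_force: 0.0
```

Request:
arm_command --commands '[{"tx": 0,"ty": 0,"tz": 0,"twist": 0},{"tx": 0,"ty": 0,"tz": 0,"twist": 0},{"tx": 0,"ty": 0,"tz": 0,"twist": 0},{"tx": 0,"ty": 0,"tz": 0,"twist": 0},{"tx": 0,"ty": 0,"tz": 0,"twist": 0},{"tx": 0,"ty": 0,"tz": 0,"twist": 0},{"tx": 0,"ty": 0,"tz": 0,"twist": 0},{"tx": 0,"ty": 0,"tz": 0,"twist": 0}]' --claw 0 --grip_force 40

```text
t: 5.6
eef_pos: [0.4995, -0.064, 0.0844]
ee_rot: [3.142, -0.0, -1.474]
force: [0.1, -0.2, 0.3]
width: 0.0234
gripper_force: 39.0
```

Request:
arm_command --commands '[{"tx": 0,"ty": 0,"tz": -0.04,"twist": 0},{"tx": 0,"ty": 0,"tz": -0.1,"twist": 0},{"tx": 0,"ty": 0,"tz": -0.18,"twist": 0},{"tx": 0,"ty": 0,"tz": -0.26,"twist": 0},{"tx": 0,"ty": 0,"tz": -0.34,"twist": 0},{"tx": 0,"ty": 0,"tz": -0.42,"twist": 0},{"tx": 0,"ty": 0,"tz": -0.47,"twist": 0},{"tx": 0,"ty": 0,"tz": -0.5,"twist": 0}]'

```text
t: 6.27
eef_pos: [0.5003, -0.0639, 0.212]
ee_rot: [-3.139, 0.0, -1.474]
force: [0.2, 0.4, -1.8]
width: 0.0232
gripper_force: 39.0
```

```bash
python3 -c "
from h import *
save('scene','lift',(230,100,360,240),4.2)
plan(.4705,.1551,.17,None)
for p in ([.4995,-.064,.19],[.4995,-.064,.13]): print((proj('scene',p)-[230,100])*4.2)"
```

```text
t 6.3167 pos [ 0.50059627 -0.06390758  0.2124723 ] rot [-3.13780456e+00  1.28201936e-05 -1.47365439e+00] F [ 0.36915358 -0.3193921   1.22848283] w 0.02365031876813048 q6 -0.16653671570423947
txyz [-0.884  0.035  0.17 ] twist 0.0 rows 5.398294205138136
[[204.17647571 289.71731266]]
[[207.52867953 365.14494602]]
```

View pics/lift.png

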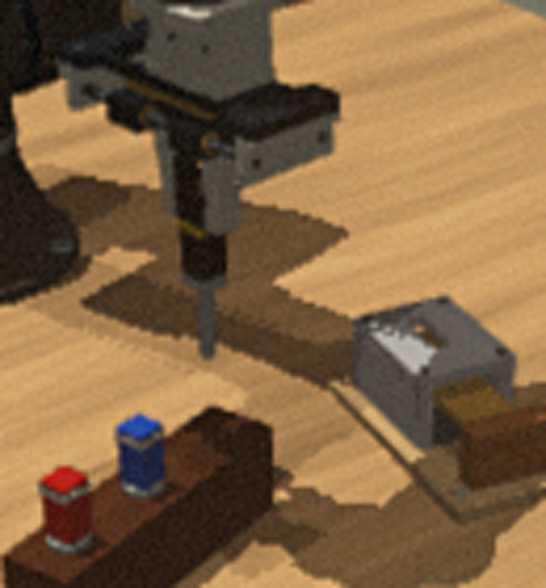

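The lift crop shows the pin upright between the fingers, with the collar at about (203,285) and the tip at (207,357), as predicted. The spares are undisturbed. I'll carry it over the slot and estimate the stop's place.

Request:
arm_command --commands '[{"tx": -0.05,"ty": -0.003,"tz": 0,"twist": 0},{"tx": -0.16,"ty": -0.01,"tz": 0,"twist": 0},{"tx": -0.3,"ty": -0.019,"tz": 0,"twist": 0},{"tx": -0.45,"ty": -0.028,"tz": 0,"twist": 0},{"tx": -0.6,"ty": -0.038,"tz": 0,"twist": 0},{"tx": -0.73,"ty": -0.046,"tz": 0,"twist": 0},{"tx": -0.82,"ty": -0.052,"tz": 0.02,"twist": 0},{"tx": -0.856,"ty": -0.054,"tz": 0.04,"twist": 0}]' --grip_force 55

```text
t: 6.98
eef_pos: [0.4919, 0.1531, 0.1987]
ee_rot: [3.141, 0.0, -1.472]
force: [-0.8, -0.3, -0.6]
width: 0.0231
gripper_force: 53.8
```

Request:
arm_command --commands '[{"tx": 0,"ty": 0,"tz": 0.04,"twist": 0},{"tx": 0,"ty": 0,"tz": 0.08,"twist": 0},{"tx": 0,"ty": 0,"tz": 0.11,"twist": 0},{"tx": 0,"ty": 0,"tz": 0.12,"twist": 0},{"tx": 0,"ty": 0,"tz": 0.12,"twist": 0},{"tx": 0,"ty": 0,"tz": 0.12,"twist": 0},{"tx": 0,"ty": 0,"tz": 0.12,"twist": 0},{"tx": 0,"ty": 0,"tz": 0.12,"twist": 0}]'

```text
t: 7.65
eef_pos: [0.4927, 0.1502, 0.1699]
ee_rot: [-3.141, 0.0, -1.474]
force: [-0.4, -0.5, -0.9]
width: 0.0229
gripper_force: 53.8
```

```bash
python3 -c "
from h import *
from fit import px
save('scene','hover',(295,135,375,225),6.6)
plan(.4926,.1504,.165,None)
s=get_state();p=s['eef_pos']
for z in(0,.0144,.0744): print(z,(proj('scene',p-[0,0,z])-[295,135])*6.6)
f=np.array([.5043,.1479]);c,n=np.cos(-.2096),np.sin(-.2096)
for x,y in((8,0),(-43,0),(-12,7.5),(-12,-7.5)): print(x,y,(proj('scene',[f[0]+(c*x-n*y)/1000,f[1]+(n*x+c*y)/1000,.076])-[295,135])*6.6)
h=atz('top',px('top',(175,83)),.064)[:2]-f; print('stop',c*h[0]+n*h[1],-n*h[0]+c*h[1])
"
```

```text
t 7.7 pos [0.4926 0.1503 0.1699] rot [-3.1407  0.0005 -1.4743] F [-1.0903 -0.041  -0.9736] w 0.022984602351470488 q6 -0.5813389143398247
txyz [-0.   -0.    0.02] twist 0.0 rows 0.11846611928377873
0 [[248.9168 122.9437]]
0.0144 [[248.2864 149.8829]]
0.0744 [[245.7269 259.2587]]
8 0 [[264.8821 311.5772]]
-43 0 [[215.0376 266.9243]]
-12 7.5 [[258.2415 290.4216]]
-12 -7.5 [[231.798  297.2041]]
stop 0.10306602784832851 -0.0010067197010613753
```

View pics/hover.png

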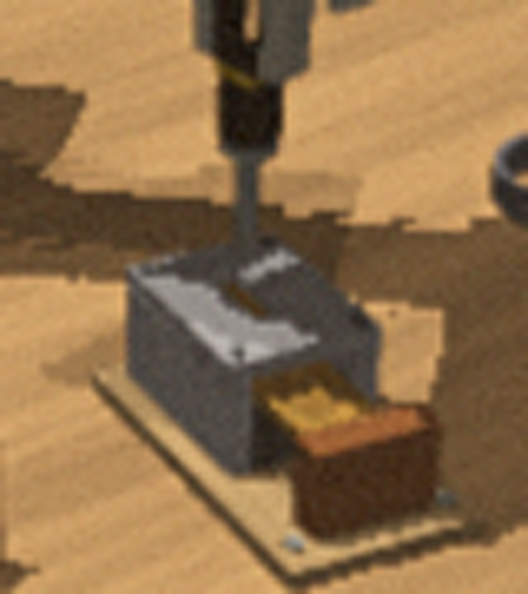

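The hover crop shows the pin tip at about (246,255) over the slot (235–265, 285–310), matching projection. The stop's place (103) and the dark spot both put the tongue hole at x ≈ -12.5 mm, so I'll lower into the slot carefully.

Request:
arm_command --commands '[{"tx": 0,"ty": 0,"tz": 0.025,"twist": 0},{"tx": 0,"ty": 0,"tz": 0.05,"twist": 0},{"tx": 0,"ty": 0,"tz": 0.065,"twist": 0},{"tx": 0,"ty": 0,"tz": 0.075,"twist": 0},{"tx": 0,"ty": 0,"tz": 0.082,"twist": 0},{"tx": 0,"ty": 0,"tz": 0.087,"twist": 0},{"tx": 0,"ty": 0,"tz": 0.087,"twist": 0},{"tx": 0,"ty": 0,"tz": 0.087,"twist": 0}]'

```text
t: 8.37
eef_pos: [0.4922, 0.1504, 0.1474]
ee_rot: [3.141, -0.0, -1.474]
force: [-0.3, -0.1, -1.2]
width: 0.023
gripper_force: 53.8
```

Request:
arm_command --commands '[{"tx": 0,"ty": 0,"tz": 0.005,"twist": 0},{"tx": 0,"ty": 0,"tz": 0.01,"twist": 0},{"tx": 0,"ty": 0,"tz": 0.015,"twist": 0},{"tx": 0,"ty": 0,"tz": 0.02,"twist": 0},{"tx": 0,"ty": 0,"tz": 0.025,"twist": 0},{"tx": 0,"ty": 0,"tz": 0.03,"twist": 0},{"tx": 0,"ty": 0,"tz": 0.03,"twist": 0},{"tx": 0,"ty": 0,"tz": 0.03,"twist": 0}]'

```text
t: 9.03
eef_pos: [0.4922, 0.1504, 0.14]
ee_rot: [3.141, -0.0, -1.474]
force: [0.8, 0.5, -1.8]
width: 0.0229
gripper_force: 53.8
```

Request:
arm_command --commands '[{"tx": 0,"ty": 0,"tz": 0.005,"twist": 0},{"tx": 0,"ty": 0,"tz": 0.01,"twist": 0},{"tx": 0,"ty": 0,"tz": 0.015,"twist": 0},{"tx": 0,"ty": 0,"tz": 0.02,"twist": 0},{"tx": 0,"ty": 0,"tz": 0.025,"twist": 0},{"tx": 0,"ty": 0,"tz": 0.03,"twist": 0},{"tx": 0,"ty": 0,"tz": 0.03,"twist": 0},{"tx": 0,"ty": 0,"tz": 0.03,"twist": 0}]'

```text
t: 9.7
eef_pos: [0.4922, 0.1503, 0.1325]
ee_rot: [3.141, -0.0, -1.474]
force: [0.5, 1.5, -1.1]
width: 0.0228
gripper_force: 53.8
```

Request:
arm_command --commands '[{"tx": 0,"ty": 0,"tz": 0.002,"twist": 0},{"tx": 0,"ty": 0,"tz": 0.004,"twist": 0},{"tx": 0,"ty": 0,"tz": 0.006,"twist": 0},{"tx": 0,"ty": 0,"tz": 0.008,"twist": 0},{"tx": 0,"ty": 0,"tz": 0.008,"twist": 0},{"tx": 0,"ty": 0,"tz": 0.008,"twist": 0},{"tx": 0,"ty": 0,"tz": 0.008,"twist": 0},{"tx": 0,"ty": 0,"tz": 0.008,"twist": 0}]'

```text
t: 10.37
eef_pos: [0.4923, 0.1504, 0.1306]
ee_rot: [3.142, -0.0, -1.474]
force: [1.5, 0.5, -1.8]
width: 0.023
gripper_force: 53.8
```

Request:
arm_command --commands '[{"tx": 0,"ty": 0,"tz": 0.002,"twist": 0},{"tx": 0,"ty": 0,"tz": 0.004,"twist": 0},{"tx": 0,"ty": 0,"tz": 0.006,"twist": 0},{"tx": 0,"ty": 0,"tz": 0.006,"twist": 0},{"tx": 0,"ty": 0,"tz": 0.006,"twist": 0},{"tx": 0,"ty": 0,"tz": 0.006,"twist": 0},{"tx": 0,"ty": 0,"tz": 0.006,"twist": 0},{"tx": 0,"ty": 0,"tz": 0.006,"twist": 0}]'

```text
t: 11.03
eef_pos: [0.4923, 0.1504, 0.1291]
ee_rot: [3.142, -0.0, -1.474]
force: [-0.2, 0.5, -1.7]
width: 0.0232
gripper_force: 53.8
```

Request:
arm_command --commands '[{"tx": 0,"ty": 0,"tz": 0.002,"twist": 0},{"tx": 0,"ty": 0,"tz": 0.004,"twist": 0},{"tx": 0,"ty": 0,"tz": 0.006,"twist": 0},{"tx": 0,"ty": 0,"tz": 0.006,"twist": 0},{"tx": 0,"ty": 0,"tz": 0.006,"twist": 0},{"tx": 0,"ty": 0,"tz": 0.006,"twist": 0},{"tx": 0,"ty": 0,"tz": 0.006,"twist": 0},{"tx": 0,"ty": 0,"tz": 0.006,"twist": 0}]'

```text
t: 11.7
eef_pos: [0.4923, 0.1504, 0.1276]
ee_rot: [3.142, 0.0, -1.474]
force: [0.2, 0.9, -1.7]
width: 0.023
gripper_force: 53.8
```

Request:
arm_command --commands '[{"tx": 0,"ty": 0,"tz": 0.002,"twist": 0},{"tx": 0,"ty": 0,"tz": 0.004,"twist": 0},{"tx": 0,"ty": 0,"tz": 0.006,"twist": 0},{"tx": 0,"ty": 0,"tz": 0.006,"twist": 0},{"tx": 0,"ty": 0,"tz": 0.006,"twist": 0},{"tx": 0,"ty": 0,"tz": 0.006,"twist": 0},{"tx": 0,"ty": 0,"tz": 0.006,"twist": 0},{"tx": 0,"ty": 0,"tz": 0.006,"twist": 0}]'

```text
t: 12.37
eef_pos: [0.4924, 0.1504, 0.1262]
ee_rot: [-3.141, 0.0, -1.474]
force: [-0.2, 0.1, 1.0]
width: 0.0232
gripper_force: 53.8
```

Request:
arm_command --commands '[{"tx": 0,"ty": 0,"tz": 0.002,"twist": 0},{"tx": 0,"ty": 0,"tz": 0.004,"twist": 0},{"tx": 0,"ty": 0,"tz": 0.006,"twist": 0},{"tx": 0,"ty": 0,"tz": 0.006,"twist": 0},{"tx": 0,"ty": 0,"tz": 0.006,"twist": 0},{"tx": 0,"ty": 0,"tz": 0.006,"twist": 0},{"tx": 0,"ty": 0,"tz": 0.006,"twist": 0},{"tx": 0,"ty": 0,"tz": 0.006,"twist": 0}]'

```text
t: 13.03
eef_pos: [0.4924, 0.1505, 0.1246]
ee_rot: [-3.141, 0.0, -1.474]
force: [1.8, 1.1, 0.5]
width: 0.0229
gripper_force: 53.8
```

Request:
arm_command --commands '[{"tx": 0,"ty": 0,"tz": 0.002,"twist": 0},{"tx": 0,"ty": 0,"tz": 0.004,"twist": 0},{"tx": 0,"ty": 0,"tz": 0.006,"twist": 0},{"tx": 0,"ty": 0,"tz": 0.006,"twist": 0},{"tx": 0,"ty": 0,"tz": 0.006,"twist": 0},{"tx": 0,"ty": 0,"tz": 0.006,"twist": 0},{"tx": 0,"ty": 0,"tz": 0.006,"twist": 0},{"tx": 0,"ty": 0,"tz": 0.006,"twist": 0}]'

```text
t: 13.7
eef_pos: [0.4923, 0.1504, 0.1231]
ee_rot: [-3.142, 0.0, -1.474]
force: [1.5, 0.7, 0.1]
width: 0.0233
gripper_force: 53.8
```

```bash
python3 -c "
from h import *
F=[]
for i in range(4): grab_frame('scene'); s=get_state(); F.append(np.r_[s['force'],s['moment']*10,s['eef_pos'][2]*10])
print(np.array(F).round(2)); cv2.imwrite('/tmp/a.png',grab_frame('scene'))
"
```

```text
[[  1.71   1.12  -0.99   5.79 -11.01  -0.46   1.23]
 [  1.25   1.13  -1.57   6.07 -10.54  -0.33   1.23]
 [  1.98   1.5   -1.31   6.04 -10.41  -0.19   1.23]
 [  3.     0.2   -0.12   6.05 -10.58   0.13   1.23]]
```

Contact is sideways only (about 2 N), with no vertical support, so the tip is in the tongue's hole. I'll ease towards +x/+y and go on down through the tongue.

Request:
arm_command --commands '[{"tx": -0.001,"ty": -0.002,"tz": 0,"twist": 0},{"tx": -0.002,"ty": -0.004,"tz": 0,"twist": 0},{"tx": -0.002,"ty": -0.004,"tz": 0.002,"twist": 0},{"tx": -0.002,"ty": -0.004,"tz": 0.004,"twist": 0},{"tx": -0.002,"ty": -0.004,"tz": 0.006,"twist": 0},{"tx": -0.002,"ty": -0.004,"tz": 0.008,"twist": 0},{"tx": -0.002,"ty": -0.004,"tz": 0.008,"twist": 0},{"tx": -0.002,"ty": -0.004,"tz": 0.008,"twist": 0}]'

```text
t: 14.62
eef_pos: [0.493, 0.1508, 0.121]
ee_rot: [3.141, -0.0, -1.474]
force: [1.1, 1.2, -0.9]
width: 0.0231
gripper_force: 53.8
```

```bash
cat >> h.py <<'E'
def rep():
    F=[]
    for i in range(3): grab_frame('top'); s=get_state(); F.append(np.r_[s['force'],s['moment']])
    F=np.mean(F,0);p=s['eef_pos'];d=p[:2]-[.5043,.1479];c,n=np.cos(-.2096),np.sin(-.2096)
    r=lambda v:np.round([c*v[0]+n*v[1],-n*v[0]+c*v[1]],4)
    print("t",s['t'],"fixture xy mm",r(d)*1000,"tip z mm",(p[2]-.0744)*1000,"F",r(F[:2]),F[2].round(2),"M",r(F[3:5]),"rot",s['ee_rot'].round(4))
E
python3 -c "
from h import *
rep()"
```

```text
t 14.7667 fixture xy mm [-11.6   0.5] tip z mm 46.6049563041899 F [0.5461 0.6103] -1.38 M [ 0.3636 -0.2413] rot [ 3.1412e+00 -1.0000e-04 -1.4740e+00]
```

Request:
arm_command --commands '[{"tx": -0.0015,"ty": -0.0017,"tz": 0.003,"twist": 0},{"tx": -0.0015,"ty": -0.0017,"tz": 0.006,"twist": 0},{"tx": -0.0015,"ty": -0.0017,"tz": 0.01,"twist": 0},{"tx": -0.0015,"ty": -0.0017,"tz": 0.014,"twist": 0},{"tx": -0.0015,"ty": -0.0017,"tz": 0.018,"twist": 0},{"tx": -0.0015,"ty": -0.0017,"tz": 0.022,"twist": 0},{"tx": -0.0015,"ty": -0.0017,"tz": 0.026,"twist": 0},{"tx": -0.0015,"ty": -0.0017,"tz": 0.026,"twist": 0}]'

```text
t: 15.43
eef_pos: [0.4935, 0.1513, 0.1144]
ee_rot: [3.141, -0.0, -1.474]
force: [-0.7, -0.3, -0.4]
width: 0.0234
gripper_force: 53.8
```

```bash
python3 -c "
from h import *
rep()"
```

```text
t 15.5833 fixture xy mm [-11.2   1.1] tip z mm 40.22456693918694 F [-0.2085  0.2506] -1.07 M [ 0.1723 -0.0492] rot [ 3.1415e+00 -1.0000e-04 -1.4740e+00]
```

Through the tongue with no load. Next I'll go down 4 mm, then carry the tongue +x about 11 mm.

Request:
arm_command --commands '[{"tx": 0,"ty": 0,"tz": 0.008,"twist": 0},{"tx": 0,"ty": 0,"tz": 0.016,"twist": 0},{"tx": 0.002,"ty": -0.006,"tz": 0.016,"twist": 0},{"tx": 0.004,"ty": -0.0125,"tz": 0.016,"twist": 0},{"tx": 0.006,"ty": -0.019,"tz": 0.016,"twist": 0},{"tx": 0.008,"ty": -0.025,"tz": 0.016,"twist": 0},{"tx": 0.009,"ty": -0.0285,"tz": 0.016,"twist": 0},{"tx": 0.009,"ty": -0.0285,"tz": 0.016,"twist": 0}]'

```text
t: 16.25
eef_pos: [0.5007, 0.1496, 0.1104]
ee_rot: [3.141, -0.0, -1.474]
force: [-2.7, 0.4, -1.7]
width: 0.0233
gripper_force: 54.0
```

```bash
python3 -c "
from h import *
rep()"
```

```text
t 16.4 fixture xy mm [-3.9  1. ] tip z mm 36.01496222169795 F [-3.0354 -0.5598] -2.25 M [-0.0986  1.2873] rot [ 3.1410e+00 -2.0000e-04 -1.4741e+00]
```

Request:
arm_command --commands '[{"tx": 0.001,"ty": -0.004,"tz": 0,"twist": 0},{"tx": 0.0025,"ty": -0.008,"tz": 0,"twist": 0},{"tx": 0.004,"ty": -0.012,"tz": 0,"twist": 0},{"tx": 0.0047,"ty": -0.015,"tz": 0,"twist": 0},{"tx": 0.0047,"ty": -0.015,"tz": 0,"twist": 0},{"tx": 0.0047,"ty": -0.015,"tz": 0.004,"twist": 0},{"tx": 0.0047,"ty": -0.015,"tz": 0.008,"twist": 0},{"tx": 0.0047,"ty": -0.015,"tz": 0.008,"twist": 0}]'

```text
t: 17.07
eef_pos: [0.5051, 0.1492, 0.1088]
ee_rot: [-3.141, 0.0, -1.474]
force: [-2.5, -0.2, -0.8]
width: 0.0229
gripper_force: 53.9
```

```bash
python3 -c "
from h import *
rep()"
```

```text
t 17.2167 fixture xy mm [0.5 1.4] tip z mm 34.47039172197085 F [-2.2806  0.0218] 0.01 M [-0.0255  1.0627] rot [-3.1409e+00  3.0000e-04 -1.4738e+00]
```

Request:
arm_command --commands '[{"tx": 0,"ty": 0,"tz": 0.002,"twist": 0},{"tx": 0,"ty": 0,"tz": 0.004,"twist": 0},{"tx": 0,"ty": 0,"tz": 0.006,"twist": 0},{"tx": 0,"ty": 0,"tz": 0.008,"twist": 0},{"tx": 0,"ty": 0,"tz": 0.01,"twist": 0},{"tx": 0,"ty": 0,"tz": 0.01,"twist": 0},{"tx": 0,"ty": 0,"tz": 0.01,"twist": 0},{"tx": 0,"ty": 0,"tz": 0.01,"twist": 0}]'

```text
t: 17.88
eef_pos: [0.5048, 0.1491, 0.1061]
ee_rot: [-3.142, 0.0, -1.474]
force: [-1.0, -0.4, -1.7]
width: 0.0231
gripper_force: 53.9
```

```bash
python3 -c "
from h import *
rep()"
```

```text
t 18.0333 fixture xy mm [0.2 1.2] tip z mm 31.716762608989562 F [-1.6655  0.0271] -0.42 M [0.183  0.7945] rot [-3.1416e+00  1.0000e-04 -1.4740e+00]
```

Request:
arm_command --commands '[{"tx": 0,"ty": 0,"tz": 0.002,"twist": 0},{"tx": 0,"ty": 0,"tz": 0.004,"twist": 0},{"tx": 0,"ty": 0,"tz": 0.006,"twist": 0},{"tx": 0,"ty": 0,"tz": 0.006,"twist": 0},{"tx": 0,"ty": 0,"tz": 0.006,"twist": 0},{"tx": 0,"ty": 0,"tz": 0.006,"twist": 0},{"tx": 0,"ty": 0,"tz": 0.006,"twist": 0},{"tx": 0,"ty": 0,"tz": 0.006,"twist": 0}]'

```text
t: 18.7
eef_pos: [0.5049, 0.1491, 0.1047]
ee_rot: [-3.141, 0.0, -1.474]
force: [-1.2, 0.6, 0.6]
width: 0.0225
gripper_force: 53.9
```

```bash
python3 -c "
from h import *
rep()"
```

```text
t 18.85 fixture xy mm [0.3 1.3] tip z mm 30.30974761953431 F [-1.5249  0.438 ] 1.48 M [0.2055 0.5401] rot [-3.1414e+00  1.0000e-04 -1.4739e+00]
```

Request:
arm_command --commands '[{"tx": 0,"ty": 0,"tz": 0.001,"twist": 0},{"tx": 0,"ty": 0,"tz": 0.002,"twist": 0},{"tx": 0,"ty": 0,"tz": 0.003,"twist": 0},{"tx": 0,"ty": 0,"tz": 0.004,"twist": 0},{"tx": 0,"ty": 0,"tz": 0.004,"twist": 0},{"tx": 0,"ty": 0,"tz": 0.004,"twist": 0},{"tx": 0,"ty": 0,"tz": 0.004,"twist": 0},{"tx": 0,"ty": 0,"tz": 0.004,"twist": 0}]'

```text
t: 19.52
eef_pos: [0.5048, 0.149, 0.1037]
ee_rot: [-3.142, 0.0, -1.474]
force: [-0.5, 0.8, 1.8]
width: 0.0231
gripper_force: 53.8
```

```bash
python3 -c "
from h import *
rep()"
```

```text
t 19.6667 fixture xy mm [0.2 1.2] tip z mm 29.236557689805043 F [-0.8564  0.6333] 0.64 M [0.2796 0.4304] rot [-3.1416  0.     -1.474 ]
```

Request:
arm_command --commands '[{"tx": -0.0008,"ty": -0.0028,"tz": 0,"twist": 0},{"tx": -0.0008,"ty": -0.0028,"tz": 0.002,"twist": 0},{"tx": -0.0008,"ty": -0.0028,"tz": 0.004,"twist": 0},{"tx": -0.0008,"ty": -0.0028,"tz": 0.006,"twist": 0},{"tx": -0.0008,"ty": -0.0028,"tz": 0.006,"twist": 0},{"tx": -0.0008,"ty": -0.0028,"tz": 0.006,"twist": 0},{"tx": -0.0008,"ty": -0.0028,"tz": 0.006,"twist": 0},{"tx": -0.0008,"ty": -0.0028,"tz": 0.006,"twist": 0}]'

```text
t: 20.33
eef_pos: [0.5052, 0.1492, 0.1019]
ee_rot: [3.141, -0.0, -1.474]
force: [-2.4, -0.0, -1.1]
width: 0.023
gripper_force: 53.9
```

```bash
python3 -c "
from h import *
rep()"
```

```text
t 20.4833 fixture xy mm [0.7 1.5] tip z mm 27.559322985572372 F [-1.6569  0.0514] -1.36 M [0.092  0.8162] rot [ 3.1411e+00 -2.0000e-04 -1.4740e+00]
```

In the base hole. Continuing down.

Request:
arm_command --commands '[{"tx": 0,"ty": 0,"tz": 0.003,"twist": 0},{"tx": 0,"ty": 0,"tz": 0.006,"twist": 0},{"tx": 0,"ty": 0,"tz": 0.009,"twist": 0},{"tx": 0,"ty": 0,"tz": 0.012,"twist": 0},{"tx": 0,"ty": 0,"tz": 0.015,"twist": 0},{"tx": 0,"ty": 0,"tz": 0.018,"twist": 0},{"tx": 0,"ty": 0,"tz": 0.018,"twist": 0},{"tx": 0,"ty": 0,"tz": 0.018,"twist": 0}]'

```text
t: 21.15
eef_pos: [0.5054, 0.1493, 0.0975]
ee_rot: [3.141, 0.0, -1.474]
force: [-2.8, 0.1, -0.2]
width: 0.0228
gripper_force: 53.9
```

```bash
python3 -c "
from h import *
rep()"
```

```text
t 21.3 fixture xy mm [0.8 1.6] tip z mm 23.108390887886436 F [-1.7363 -0.0334] -0.94 M [0.0941 0.7754] rot [ 3.1414 -0.     -1.474 ]
```

Request:
arm_command --commands '[{"tx": 0,"ty": 0,"tz": 0.004,"twist": 0},{"tx": 0,"ty": 0,"tz": 0.008,"twist": 0},{"tx": 0,"ty": 0,"tz": 0.012,"twist": 0},{"tx": 0,"ty": 0,"tz": 0.016,"twist": 0},{"tx": 0,"ty": 0,"tz": 0.02,"twist": 0},{"tx": 0,"ty": 0,"tz": 0.022,"twist": 0},{"tx": 0,"ty": 0,"tz": 0.022,"twist": 0},{"tx": 0,"ty": 0,"tz": 0.022,"twist": 0}]'

```text
t: 21.97
eef_pos: [0.5054, 0.1493, 0.092]
ee_rot: [3.141, -0.0, -1.474]
force: [-2.4, 0.8, -1.8]
width: 0.023
gripper_force: 53.9
```

```bash
python3 -c "
from h import *
rep()"
```

```text
t 22.1167 fixture xy mm [0.7 1.5] tip z mm 17.607859077596043 F [-1.5565  0.0522] -1.08 M [0.081  0.7871] rot [ 3.1414 -0.     -1.474 ]
```

Request:
arm_command --commands '[{"tx": 0,"ty": 0,"tz": 0.002,"twist": 0},{"tx": 0,"ty": 0,"tz": 0.004,"twist": 0},{"tx": 0,"ty": 0,"tz": 0.006,"twist": 0},{"tx": 0,"ty": 0,"tz": 0.006,"twist": 0},{"tx": 0,"ty": 0,"tz": 0.006,"twist": 0},{"tx": 0,"ty": 0,"tz": 0.006,"twist": 0},{"tx": 0,"ty": 0,"tz": 0.006,"twist": 0},{"tx": 0,"ty": 0,"tz": 0.006,"twist": 0}]'

```text
t: 22.78
eef_pos: [0.5055, 0.1493, 0.0906]
ee_rot: [3.142, 0.0, -1.474]
force: [-1.9, 0.4, 0.5]
width: 0.0236
gripper_force: 53.9
```

```bash
python3 -c "
from h import *
rep()"
```

```text
t 22.9333 fixture xy mm [0.8 1.6] tip z mm 16.246653233375707 F [-2.1439  0.2028] 0.09 M [0.0597 0.9062] rot [ 3.1415 -0.     -1.4739]
```

Request:
arm_command --commands '[{"tx": 0,"ty": 0,"tz": 0.001,"twist": 0},{"tx": 0,"ty": 0,"tz": 0.002,"twist": 0},{"tx": 0,"ty": 0,"tz": 0.003,"twist": 0},{"tx": 0,"ty": 0,"tz": 0.003,"twist": 0},{"tx": 0,"ty": 0,"tz": 0.003,"twist": 0},{"tx": 0,"ty": 0,"tz": 0.003,"twist": 0},{"tx": 0,"ty": 0,"tz": 0.003,"twist": 0},{"tx": 0,"ty": 0,"tz": 0.003,"twist": 0}]'

```text
t: 23.6
eef_pos: [0.5056, 0.1493, 0.0904]
ee_rot: [-3.141, 0.0, -1.474]
force: [-3.7, 0.1, 5.0]
width: 0.0232
gripper_force: 53.9
```

```bash
python3 -c "
from h import *
rep()"
```

```text
t 23.75 fixture xy mm [0.9 1.6] tip z mm 16.03045648444981 F [-3.8202 -0.8807] 5.49 M [-0.1723  1.6679] rot [-3.1412e+00  1.0000e-04 -1.4737e+00]
```

Seated: vertical contact is about 6 N with the collar at plate height. I'll relieve the sideways load slightly, release and back off.

Request:
arm_command --commands '[{"tx": -0.0006,"ty": 0.0018,"tz": 0,"twist": 0},{"tx": -0.0006,"ty": 0.0018,"tz": 0,"twist": 0},{"tx": -0.0006,"ty": 0.0018,"tz": 0,"twist": 0},{"tx": -0.0006,"ty": 0.0018,"tz": 0,"twist": 0},{"tx": -0.0006,"ty": 0.0018,"tz": 0,"twist": 0},{"tx": -0.0006,"ty": 0.0018,"tz": 0,"twist": 0},{"tx": -0.0006,"ty": 0.0018,"tz": 0,"twist": 0},{"tx": -0.0006,"ty": 0.0018,"tz": 0,"twist": 0}]'

```text
t: 24.42
eef_pos: [0.5054, 0.1495, 0.0904]
ee_rot: [-3.141, 0.0, -1.474]
force: [-3.6, -0.3, 5.9]
width: 0.0235
gripper_force: 53.9
```

Request:
arm_command --commands '[{"tx": 0,"ty": 0,"tz": 0,"twist": 0},{"tx": 0,"ty": 0,"tz": 0,"twist": 0},{"tx": 0,"ty": 0,"tz": 0,"twist": 0},{"tx": 0,"ty": 0,"tz": 0,"twist": 0},{"tx": 0,"ty": 0,"tz": 0,"twist": 0},{"tx": 0,"ty": 0,"tz": 0,"twist": 0},{"tx": 0,"ty": 0,"tz": 0,"twist": 0},{"tx": 0,"ty": 0,"tz": 0,"twist": 0}]' --claw 0.8

```text
t: 25.08
eef_pos: [0.505, 0.1494, 0.0899]
ee_rot: [-3.142, -0.0, -1.474]
force: [-0.5, 0.2, -0.4]
width: 0.0682
gripper_force: 0.0
```

Released. I'll rise straight up and look.

Request:
arm_command --commands '[{"tx": 0,"ty": 0,"tz": -0.04,"twist": 0},{"tx": 0,"ty": 0,"tz": -0.1,"twist": 0},{"tx": 0,"ty": 0,"tz": -0.2,"twist": 0},{"tx": 0,"ty": 0,"tz": -0.3,"twist": 0},{"tx": 0,"ty": 0,"tz": -0.4,"twist": 0},{"tx": 0,"ty": 0,"tz": -0.5,"twist": 0},{"tx": 0,"ty": 0,"tz": -0.5,"twist": 0},{"tx": 0,"ty": 0,"tz": -0.5,"twist": 0}]'

```text
t: 25.75
eef_pos: [0.5058, 0.1499, 0.2172]
ee_rot: [-3.138, 0.002, -1.474]
force: [0.1, -0.7, -1.8]
width: 0.0704
gripper_force: 0.0
```

```bash
python3 -c "
from h import *
save('scene','end',(240,125,390,255),5)
f=np.array([.505,.1494])
for z in(.076,.128): print((proj('scene',[*f,z])-[240,125])*5)"
```

```text
[[472.06490534 280.31945102]]
[[473.93686924 209.41385214]]
```

View pics/end.png

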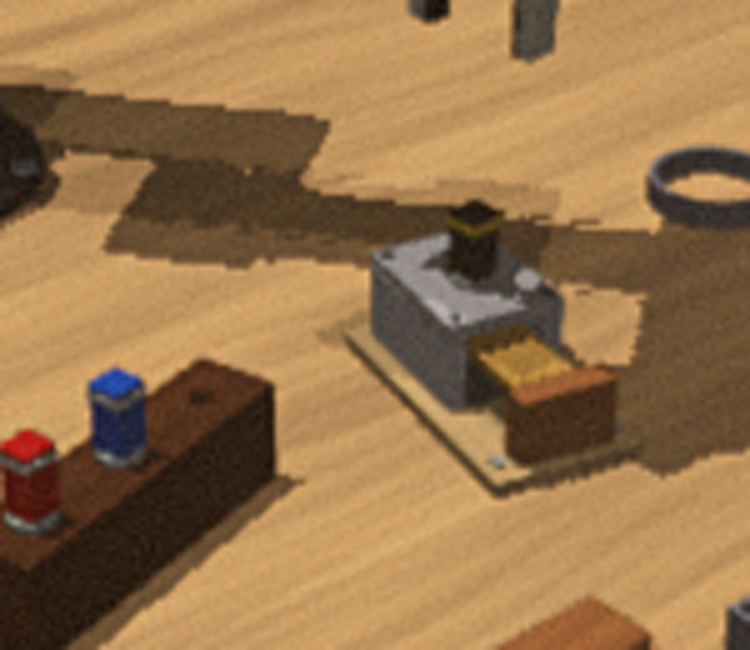

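The pin stands with its collar on the plate, top at (474,208) against a prediction of (474,209). The gripper is clear above and the spares are untouched, so I'm handing in.

```bash
python3 -c "
from station import *
print(job_done())"
```

```text
the job is handed in; nothing more can be done
None
```

The black, yellow-banded pin is home through the slot, tongue and base plate with its collar on the top plate and the gripper released; measured force at the wrist stayed around 7 N or less, and the job was handed in at about 26 s.

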